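# Weigh the red bolt pail, carried by its bail

## Robot

A 6-joint arm with a two-finger parallel gripper is mounted at the origin on the work surface. World frame = base frame: x ahead of the robot, y to its left, z up, the work surface at z = 0. Lengths are in mm, angles in rad, forces in N, time in s.
With the tool pointing down it reaches from about 325 to 850 mm from the base axis. Payload 15.5 kg.
Tool frame: the origin (TCP) lies on the mounting face of the last link; the fingertips stand 191 mm ahead of it and the grasp point (between the pads) lies 172 mm ahead of it (arm.grasp_offset is the z of the grasp point in the tool frame, in mm); z points along the fingers, x is the direction in which the jaws open and shut, and the axes are right-handed (so a half turn about z gives the same grasp; the last joint's range is limited). The gripper opens to 91 mm and grips with 3 to 60 N. Pads are 32 mm wide; open, the fingers measure 118 mm over their backs; the gripper's body (76 mm by 178 mm) begins 60 mm behind the grasp point.
Start: joints at [-0.096, 0.494, 1.345, -0, 1.302, -0.096], TCP at [625.002, 0.003, 404.715] pointing down, gripper open.
Joint ranges: [-2.91, 2.91], [-0.82, 2.16], [0.22, 2.67], [-1.22, 4.37], [0.12, 2.79], [-3.08, 3.08]. Speed limits (rad/s): [1.89, 1.89, 2.57, 3.01, 3.01, 3.01].

## Interface

Orientations are given as a unit quaternion [w, x, y, z].
In Python, from rig import telemetry, cams, ticket, nets, arm gives the robot as it stands.
- The arm moves only by the tool move_arm, never from a script. Its arguments are lists of equal length, an entry for each row: "jaw": the opening, from -1 (shut) to 1 (fully open), so that 0 is half open; "delta_pos": the shift along the tool's x, y, z in units of 40 mm (1.0 is 40 mm), a list of three; "twist": the turn, a rotation vector about the tool's x, y, z in units of 6 degrees (1.0 is 6 degrees), a list of three. In form: {"jaw": [jaw, ...], "delta_pos": [[dx, dy, dz], ...], "twist": [[wx, wy, wz], ...]}. A call has 1 to 20 rows; each row shifts and turns the pose as measured when the row begins, along the tool's axes as they then stand; what a row does not reach is not made up. A row lasts 1/10 s, in which the tool goes at most 50 mm and 8.59 degrees, less where a joint would pass 70% of its speed; a pose out of reach is approached as far as the arm can. A call is refused whole if a number of a shift passes 1 or a number of a turn 1, either way. A call with a gripper value outside its range is refused whole. The fingers move at their own pace and stop on an object; the grip force is fixed at half the most. Time passes only in rows, so rows that do not move let the fingers close. It gives the time, the measured TCP pose, the force and the opening at its end, in the units of the state.
- telemetry.observe(): the state, without advancing time (a new reading comes with each control period).
- cams.get_image(name): name is "scene" or "side" or "wrist"; returns the picture (420x560x3 uint8, red, green, blue); there is no depth.
- cams.camera_info(name): a dict with "K" (3x3 intrinsics, pixels), "extrinsics" (4x4, takes a point from world to camera coordinates); the wrist camera has in their place "tool_from_camera" (4x4, takes a point from camera to tool coordinates, whose origin is the TCP and whose axes are the tool frame's). Camera axes: x right, y down, z forward; pixel columns grow to the right and rows downward; lengths in mm; the calibration is good to about 2 mm. The wrist camera is an equidistant fisheye: a pixel r from the principal point sees the ray r / f radians off the axis. A picture is of the moment at which its call begins: read the wrist's pose just before it. camera_info takes no time and is no camera call.
- ticket.finish_job(): hands the job in, once; it reports no verdict.
Trained networks look in the newest picture that a camera, given by its name, has taken for a name from the list of things; names that differ only in an ending like _2 or _b are one class to them, and where a whole thing is asked for, a point or a joint stands for the part that bears it (a point fixed in the world has none). Each returns a list of dicts, best first, with "conf" (0 to 1); they miss things now and then, are a little off and sometimes report something else, mostly with a low value. They report only what shows in the picture. A call takes as long as a camera call. They do not tell look-alikes from the thing itself.
- nets.search_frame(camera, label): "point" ([x, y, z] in mm, in the coordinates of the camera as it stood for that picture, good to about 4 mm: the middle of the surface that is visible of it).
- nets.masks_of(camera, label): "region" (420x560 bool, what is visible of it).
- nets.tip_of(camera, label): "point" ([x, y, z] in mm, in the coordinates of the camera as it stood for that picture, good to about 4 mm: a listed point, or the origin of a listed thing).
The state is a dict: "t": time; "q": joint angles; "dq": joint speeds; "joint_efforts": joint torques, N m; "eef_pos": TCP position; "orientation": TCP orientation; "ft_force": force on the tool from outside, world axes, zero at the start; "torque": the same for the moment, N m; "width": opening from 0.0 (shut) to 1.0 (fully open).
Only numpy, scipy, OpenCV 4.12 (cv2) and the standard library are available. Lean on these libraries where they do the work, as an engineer would, in place of code of your own. Each camera call takes 0.05 s, during which the arm holds its last target.

## Task

Weigh the red pail of bolts: with the pail still on the bench, raise its folded-down wire bail upright, then lift the pail by the wooden grip of the bail and set it upright in the middle of the scale's steel pan before you let go. Keep the pail level enough that no bolts spill, and leave the blue pail alone.

Things in the scene. Friction and masses are not known exactly. Their poses are not given: they have to be found in the camera images.
- red_pail_center (a point): red plastic pail with bolts inside, 78 mm high, 82 mm across the rim, 74 mm across the foot, about 0.6 kg, loose. The point is the pail's centre, 39 mm above its underside; z up. A wire bail turns on two ears at the pail's +y and -y sides: the bail's hinge line runs along the pail's y axis, 27 mm above this point. The folded bail sticks out beyond the pail's +x side.
- red_bail_grip (a point): centre of the round pale wooden grip at the top of the red pail's bail: 12 mm diameter, 42 mm long, its length along y (parallel to the bail's hinge line); it spins on the wire, so it rolls freely in a grasp. It lies 90 mm from the hinge line; z points from the hinge to the grip. Folded, it is about 40 to 85 mm above the bench, some 45 mm clear of the rim; upright, it is 156 mm above the pail's underside. The bail's wire is 4 mm thick, its legs 94 mm apart.
- red_bail (a joint): angle of the red pail's bail: 0 is upright; positive is leaning towards the pail's +x side, 1.57 level; starts folded at about 1.4 to 1.8. Its hinge is slightly stiff, so the bail stays where it is left; it takes about 0.5 N at the grip to move. Swing it in an arc of 90 mm radius or a few millimetres more: a narrower path presses the bail against its ears and pushes the pail over, a wider one only lifts the pail a little.
- scale_pan (a point): centre of the top face of the square steel pan (150 by 150 mm) of the low grey bench scale; the pan is 46 mm above the bench; the scale is fixed, 200 by 170 mm, its display on its -x side, lower than the pan.
- blue_pail_center (a point): blue plastic pail of the same size and make, also with its bail folded towards its +x side: not to be disturbed. The point is its centre, 39 mm above its underside.
Not all that is in view belongs to the job. Of the things like the part that bears red_pail_center, leave any that is purple or turquoise; of the rest the smaller one is meant.

How it is judged:
By the outcome, as a careful person would: the job done as asked, in the order asked, and still so for the second after the job is handed in, with the robot touching nothing.
It also fails if it takes over 53 s, if anything falls off the work surface, if the arm or the gripper's body presses on something with over 40 N, if the wrist force passes 120 N, or if a joint passes its speed limit or range.

## Working session

There is one attempt and no reset: what is moved stays moved. The work goes in short steps, Python scripts to look and compute and a tool call to move; the robot and the scene stay as the last step left them, time stands still between calls to the robot, and variables do not carry over. Pictures are saved under pics/ and viewed, and the job is handed in when it is done.

Besides the shell and the picture viewer there is one more tool, called after "Call:" as name(argument=value, ...) on one line, values as JSON. move_arm: Moves the arm, as the interface text tells. Its arguments: {"type":"object","properties":{"jaw":{"type":"array","items":{"type":"number"}},"delta_pos":{"type":"array","items":{"type":"array","items":{"type":"number"}}},"twist":{"type":"array","items":{"type":"array","items":{"type":"number"}}}},"required":["jaw","delta_pos","twist"]}

```bash
mkdir -p pics; ls; python3 - <<'E'
from rig import telemetry, cams, ticket, nets, arm
import cv2
for n in ["scene","side","wrist"]:
    im=cams.get_image(n); cv2.imwrite(f"pics/a_{n}.png",im[:,:,::-1]); 
s=telemetry.observe(); print(s)
print(cams.camera_info("wrist"),cams.camera_info("scene"),cams.camera_info("side"))
E
```

```text
pics
{'t': 0.15, 'q': array([-9.55283583e-02,  4.94048141e-01,  1.34596929e+00, -2.35969572e-05,
        1.30249785e+00, -9.54852032e-02]), 'dq': array([-0.00099474, -0.00076219, -0.00170128,  0.00060399, -0.00065277,
       -0.00017127]), 'joint_efforts': array([ 1.45823004e-03, -8.79202652e+01, -3.82049453e+01,  7.07547739e-02,
        5.02106908e-02, -1.00879424e-04]), 'eef_pos': array([ 6.24892059e+02, -7.87997834e-03,  4.04276987e+02]), 'orientation': array([-3.26685391e-05,  9.99999893e-01, -1.84446190e-05, -4.60295959e-04]), 'ft_force': array([ 0.21649451, -0.08934424,  0.02008481]), 'torque': array([-0.07306219,  0.00121021,  0.02404876]), 'width': 0.9982899625492218}
{'K': array([[325.1922621 ,   0.        , 286.1997021 ],
       [  0.        , 325.1922621 , 208.09713123],
       [  0.        ,   0.        ,   1.        ]]), 'tool_from_camera': array([[ 9.99999914e-01, -4.12954216e-04,  3.45019539e-05,
         2.23747924e-01],
       [ 3.84965109e-04,  9.56575447e-01,  2.91484590e-01,
        -8.25352344e+01],
       [-1.53373512e-04, -2.91484552e-01,  9.56575524e-01,
     
[... 441 characters left out ...]
05386e+02],
       [-6.06267593e-01, -2.34634166e-01, -7.59859470e-01,
         1.62833956e+03],
       [ 0.00000000e+00,  0.00000000e+00,  0.00000000e+00,
         1.00000000e+00]])} {'K': array([[425.17560237,   0.        , 273.36422055],
       [  0.        , 425.17560237, 215.62296288],
       [  0.        ,   0.        ,   1.        ]]), 'extrinsics': array([[ 8.37815581e-01, -5.45907126e-01, -7.10370338e-03,
        -3.41283789e+02],
       [-2.65925165e-01, -3.96688350e-01, -8.78591008e-01,
         2.42456332e+02],
       [ 4.76811136e-01,  7.37986289e-01, -4.77522123e-01,
         9.54661483e+02],
       [ 0.00000000e+00,  0.00000000e+00,  0.00000000e+00,
         1.00000000e+00]])}
```

View pics/a_scene.png

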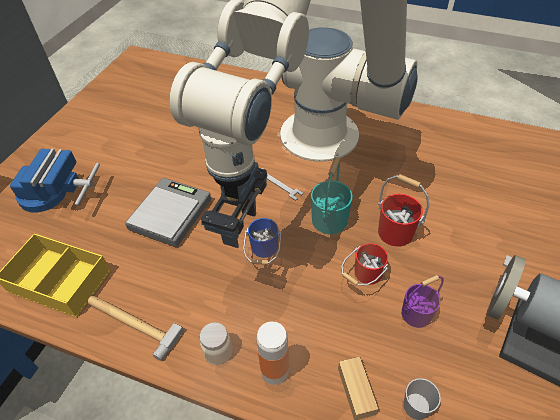

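View pics/a_side.png

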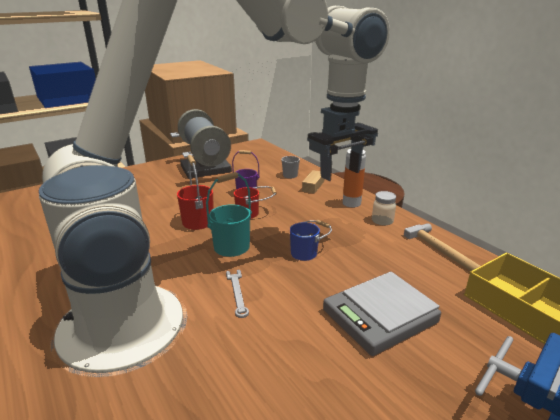

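View pics/a_wrist.png

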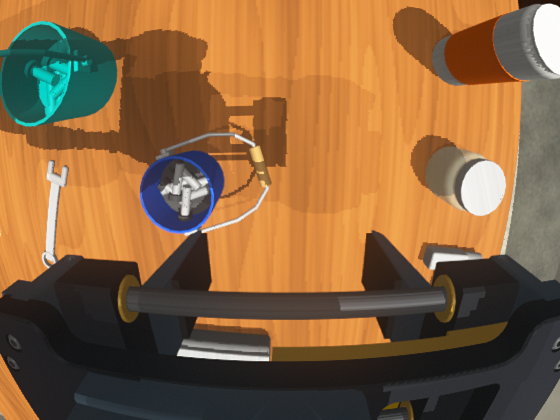

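The scene picture shows the small red pail at about (370,262), with its bail folded towards (350,275). A larger red pail is at (400,217), purple at (421,303), turquoise at (331,207), blue at (264,237) and the scale at (168,210). Next I'll locate them with the networks.

```bash
python3 - <<'E'
from rig import telemetry, cams, ticket, nets, arm
import numpy as np, cv2
for n in ["scene","side"]:
    im=cams.get_image(n)
    X=np.array(cams.camera_info(n)["extrinsics"]); Xi=np.linalg.inv(X);K=cams.camera_info(n)["K"]
    for l in ["red_pail_center","red_bail_grip","scale_pan","blue_pail_center"]:
        for d in nets.tip_of(n,l):
            p=np.array(d["point"]); w=Xi@np.r_[p,1]; u=K@p; print(n,l,round(d["conf"],2),w[:3].round(1),(u[:2]/u[2]).round())
print(telemetry.observe()["t"])
s=cv2.resize(cams.get_image("scene")[220:320,300:460],(800,500),interpolation=cv2.INTER_CUBIC);cv2.imwrite("pics/b_scene.png",s[:,:,::-1])
s=cv2.resize(cams.get_image("side")[140:260,160:320],(800,600),interpolation=cv2.INTER_CUBIC);cv2.imwrite("pics/b_side.png",s[:,:,::-1])
E
```

```text
scene red_pail_center 0.81 [334.4 335.6  50.5] [398. 220.]
scene red_pail_center 0.73 [502.1 298.5  40. ] [370. 266.]
scene red_pail_center 0.73 [576.5 437.2  41. ] [419. 306.]
scene red_pail_center 0.6 [361.4 145.7  52.7] [330. 209.]
scene red_bail_grip 0.82 [358.2 142.4 219.1] [333. 166.]
scene red_bail_grip 0.79 [340.9 335.9 208.9] [408. 182.]
scene red_bail_grip 0.78 [575.1 439.1 151.6] [429. 281.]
scene red_bail_grip 0.55 [577.5 260.2  73.4] [349. 278.]
scene scale_pan 0.83 [ 523.2 -301.9   46.9] [164. 211.]
scene blue_pail_center 0.64 [512.5   2.3  39.7] [263. 238.]
side red_pail_center 0.87 [357.8 147.   58.3] [230. 229.]
side red_pail_center 0.84 [332.2 337.   53.2] [195. 207.]
side red_pail_center 0.71 [496.6 298.1  43. ] [246. 202.]
side red_pail_center 0.69 [573.4 439.1  40.9] [245. 182.]
side red_bail_grip 0.82 [354.4 146.9 220.3] [226. 177.]
side red_bail_grip 0.5 [579.9 264.1  75.9] [273. 190.]
side red_bail_grip 0.48 [333.1 337.9 212.6] [190. 159.]
side red_bail_grip 0.39 [573.4 439.9 156.2] [244. 152.]
side scale_pan 0.8 [ 523.2 -308.    43.8] [391. 299.]
side blue_pail_center 0.95 [511.1   3.   39.2] [304. 241.]
0.65
```

View pics/b_scene.png

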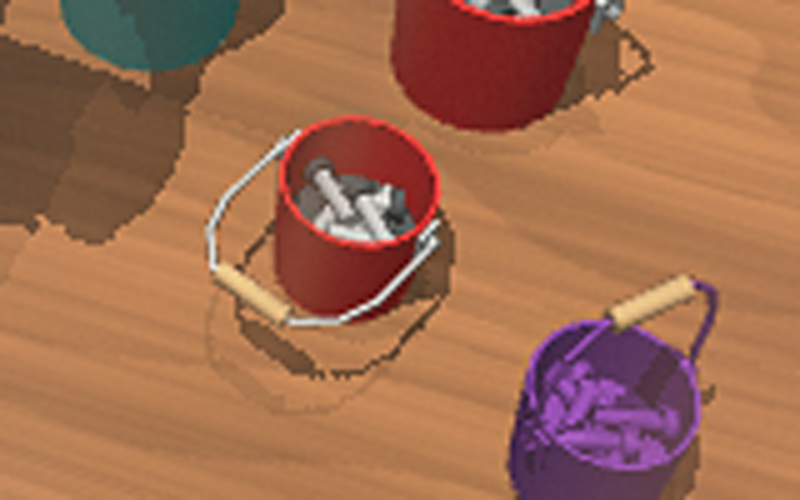

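View pics/b_side.png

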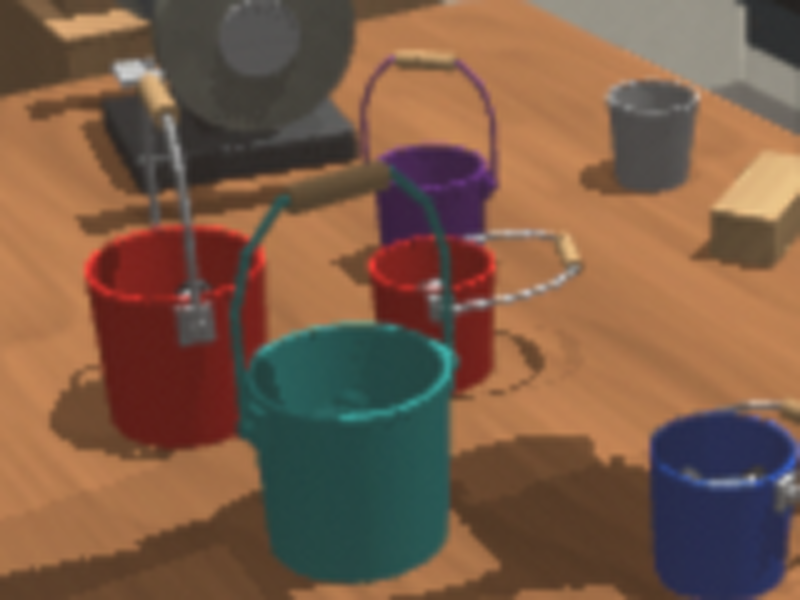

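The small red pail is at about (499,298). Its grip is at about (579,262,75), so the bail points about -24.5° in yaw. The grip will roll in the jaws, so I can keep the tool pointing straight down. I'll move above the grip with the jaws partly open.

Call:
move_arm(jaw=[-0.2,-0.2,-0.2,-0.2,-0.2,-0.2,-0.2,-0.2,-0.2,-0.2,-0.2,-0.2,-0.2,-0.2,-0.2], delta_pos=[[-0.14,-0.82,0.2],[-0.14,-0.82,0.2],[-0.14,-0.82,0.2],[-0.14,-0.82,0.2],[-0.14,-0.82,0.2],[-0.14,-0.82,0.2],[-0.14,-0.82,0.2],[-0.14,-0.82,0.2],[0,0,0],[0,0,0],[0,0,0],[0,0,0],[0,0,0],[0,0,0],[0,0,0]], twist=[[0,0,0],[0,0,0],[0,0,0],[0,0,0],[0,0,0],[0,0,0],[0,0,0],[0,0,0],[0,0,0.82],[0,0,0.82],[0,0,0.82],[0,0,0.82],[0,0,0.82],[0,0,0],[0,0,0]])

```text
t: 2.25
eef_pos: [578.8, 273.4, 337.9]
orientation: [0.0, 0.976, -0.22, 0.001]
ft_force: [-0.3, 0.4, -0.0]
width: 0.402
```

```bash
cat > h.py <<'E'
from rig import telemetry, cams, ticket, nets, arm
import numpy as np, cv2
from scipy.spatial.transform import Rotation as R
def pose():
    s=telemetry.observe(); w,x,y,z=s["orientation"]; T=np.eye(4);T[:3,:3]=R.from_quat([x,y,z,w]).as_matrix();T[:3,3]=s["eef_pos"];return s,T
def show():
    s,T=pose(); g=T[:3,3]+T[:3,2]*172
    print("t",s["t"],"tcp",T[:3,3].round(1),"grasp",g.round(1),"toolx",T[:3,0].round(3),"z",T[:3,2].round(3),"F",s["ft_force"].round(1),"w",round(s["width"]*91,1)); return s,T
def look(cam,labels,name=None):
    s,T=pose(); im=cams.get_image(cam); ci=cams.camera_info(cam)
    M=T@ci["tool_from_camera"] if cam=="wrist" else np.linalg.inv(ci["extrinsics"])
    for l in labels:
        for d in nets.tip_of(cam,l): print(cam,l,round(d["conf"],2),(M@np.r_[d["point"],1])[:3].round(1))
    if name: cv2.imwrite("pics/"+name,im[:,:,::-1])
def togo(T,target):  # grasp target world -> tool units
    g=T[:3,3]+T[:3,2]*172; print("togo",(T[:3,:3].T@(np.array(target)-g)/40).round(2))
E
python3 -c "
from h import *
s,T=show(); look('wrist',['red_pail_center','red_bail_grip'],'c_w.png'); look('scene',['red_bail_grip']);look('side',['red_bail_grip','red_pail_center'])"
```

```text
t 2.25 tcp [578.8 273.4 337.9] grasp [579.2 273.3 165.9] toolx [ 0.903 -0.429  0.002] z [ 0.002 -0.001 -1.   ] F [-0.3  0.4 -0. ] w 36.5
wrist red_pail_center 0.87 [577.2 436.3  42.5]
wrist red_pail_center 0.63 [339.  338.7  51.6]
wrist red_pail_center 0.56 [494.9 296.8  39.4]
wrist red_bail_grip 0.85 [581.8 264.9  73.9]
scene red_bail_grip 0.74 [577.9 440.1 155.8]
scene red_bail_grip 0.66 [577.1 263.5  76.1]
scene red_bail_grip 0.62 [355.3 146.3 218.9]
scene red_bail_grip 0.53 [343.  330.9 209.7]
side red_bail_grip 0.89 [355.  147.7 219.7]
side red_bail_grip 0.7 [333.1 337.2 212.9]
side red_bail_grip 0.49 [573.  438.8 158.2]
side red_bail_grip 0.39 [576.9 261.4  75.4]
side red_pail_center 0.96 [335.9 335.3  55. ]
side red_pail_center 0.75 [498.2 300.1  37.9]
side red_pail_center 0.62 [574.6 440.3  38.3]
side red_pail_center 0.58 [356.  144.2  55.4]
```

View pics/c_w.png

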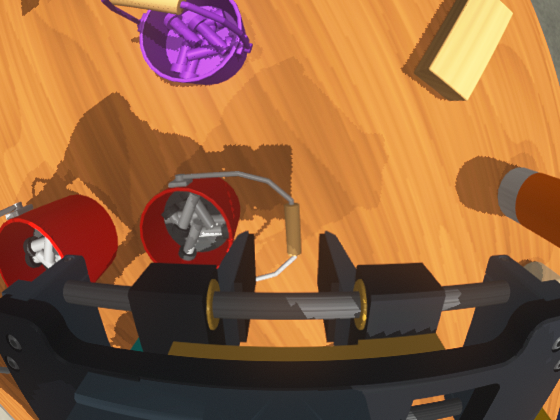

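The wrist picture shows the grip at (293,228), its long side parallel to the pads, so the yaw is right. I'll descend onto it now.

```bash
python3 -c "
from h import *
s,T=pose(); togo(T,(578.7,263,75))"
```

```text
togo [0.09 0.24 2.27]
```

Call:
move_arm(jaw=[-0.2,-0.2,-0.2,-0.2,-0.2,-0.2,-0.2], delta_pos=[[0.09,0.25,0],[0,0,0.4],[0,0,0.4],[0,0,0.4],[0,0,0.4],[0,0,0],[0,0,0]], twist=[[0,0,-0.2],[0,0,0],[0,0,0],[0,0,0],[0,0,0],[0,0,0],[0,0,0]])

```text
t: 3.35
eef_pos: [578.4, 262.5, 273.1]
orientation: [-0.001, 0.978, -0.209, 0.002]
ft_force: [-0.3, -0.7, 0.0]
width: 0.398
```

```bash
python3 -c "
from h import *
s,T=show(); look('wrist',['red_bail_grip','red_pail_center'],'d_w.png'); togo(T,(578.7,263,75))"
```

```text
t 3.35 tcp [578.4 262.5 273.1] grasp [579.2 262.6 101.1] toolx [ 0.912 -0.409  0.004] z [ 0.005  0.    -1.   ] F [-0.3 -0.7  0. ] w 36.2
wrist red_bail_grip 0.73 [584.  264.7  76.6]
wrist red_bail_grip 0.42 [495.6 298.   41. ]
wrist red_pail_center 0.94 [336.6 338.7  51.9]
wrist red_pail_center 0.67 [573.2 439.8  39. ]
wrist red_pail_center 0.65 [498.3 296.6  42.1]
togo [-0.02 -0.    0.65]
```

View pics/d_w.png

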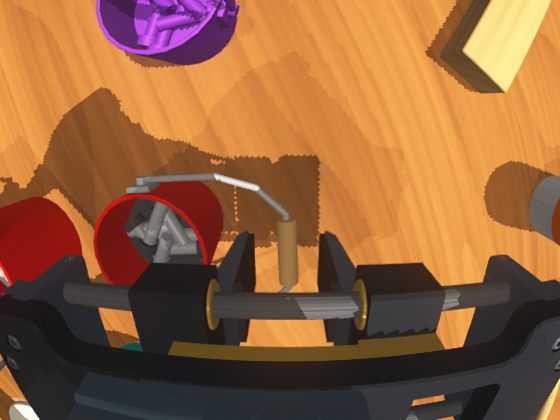

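The grip sits centred between the fingers, at (288,253). I'll go down the last 26 mm and close.

Call:
move_arm(jaw=[-0.2,-0.2,-0.2,-1,-1,-1,-1,-1,-1,-1], delta_pos=[[0,0,0.35],[0,0,0.32],[0,0,0],[0,0,0],[0,0,0],[0,0,0],[0,0,0],[0,0,0],[0,0,0],[0,0,0]], twist=[[0,0,0],[0,0,0],[0,0,0],[0,0,0],[0,0,0],[0,0,0],[0,0,0],[0,0,0],[0,0,0],[0,0,0]])

```text
t: 4.5
eef_pos: [578.7, 262.6, 245.9]
orientation: [-0.001, 0.978, -0.209, 0.003]
ft_force: [-1.3, -0.8, -0.9]
width: 0.123
```

```bash
python3 -c "
from h import *
s,T=show(); look('wrist',['red_bail_grip','red_pail_center'],'e_w.png'); look('side',['red_pail_center'],'e_s.png')"
```

```text
t 4.5 tcp [578.7 262.6 245.9] grasp [579.9 262.8  73.9] toolx [ 0.913 -0.409  0.006] z [ 0.007  0.001 -1.   ] F [-1.3 -0.8 -0.9] w 11.2
wrist red_bail_grip 0.87 [579.  264.4  77.8]
wrist red_pail_center 0.51 [582.5 265.6  78.9]
side red_pail_center 0.94 [359.3 143.3  55.6]
side red_pail_center 0.84 [576.2 439.7  40.2]
side red_pail_center 0.74 [494.7 304.9  38.6]
side red_pail_center 0.66 [335.3 340.5  53.1]
```

View pics/e_w.png

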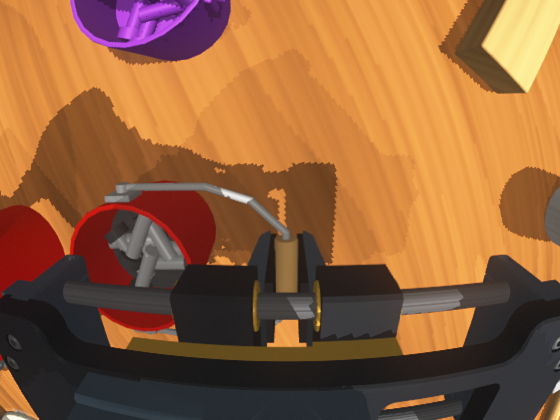

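View pics/e_s.png

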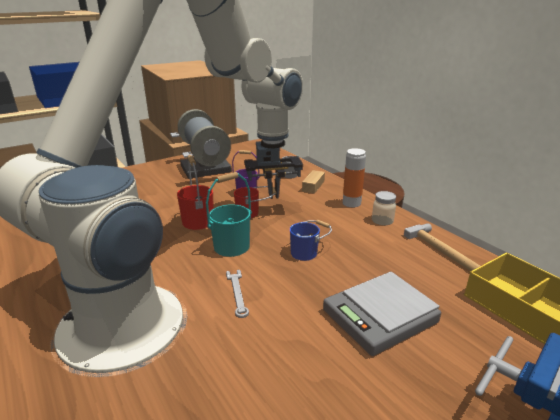

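The grip is held at 11.2 mm. From the grasp, the hinge is at about (498,299.5). Next I'll work out the arc.

```bash
cat > arc.py <<'E'
from h import *
import sys
def arc(hinge,n,th_end=0,r=91.5):
    s,T=show(); g=T[:3,3]+T[:3,2]*172
    u=np.array([.9135,-.407]); h=np.array(hinge)
    d=np.array([(g[:2]-h[:2])@u,g[2]-h[2]]); th=np.arctan2(*d); print("th",th.round(3),"r",np.hypot(*d).round(1),"off",((g[:2]-h[:2])@[.407,.9135]).round(1))
    prev=d
    for a in np.linspace(th,th_end,n+1)[1:]:
        p=r*np.array([np.sin(a),np.cos(a)]); w=np.r_[(p-prev)[0]*u,(p-prev)[1]]; print(round(a,2),(T[:3,:3].T@w/40).round(3).tolist()); prev=p
E
python3 -c "
from arc import *
arc((498.1,299.4,66),14)"
```

```text
t 4.75 tcp [578.7 262.6 245.9] grasp [579.9 262.8  73.9] toolx [ 0.913 -0.409  0.006] z [ 0.007  0.001 -1.   ] F [-1.4 -0.3 -0.1] w 11.1
th 1.483 r 90.0 off -0.2
1.38 [0.005, -0.001, -0.243]
1.27 [-0.058, -0.001, -0.235]
1.17 [-0.082, -0.001, -0.228]
1.06 [-0.106, -0.001, -0.218]
0.95 [-0.128, -0.0, -0.205]
0.85 [-0.149, -0.0, -0.191]
0.74 [-0.169, -0.0, -0.174]
0.64 [-0.186, -0.0, -0.155]
0.53 [-0.201, -0.0, -0.135]
0.42 [-0.215, 0.0, -0.112]
0.32 [-0.225, 0.0, -0.089]
0.21 [-0.233, 0.0, -0.065]
0.11 [-0.239, 0.0, -0.04]
0.0 [-0.242, 0.0, -0.014]
```

Call:
move_arm(jaw=[-1,-1,-1,-1,-1,-1], delta_pos=[[0,0,-0.25],[-0.05,0,-0.24],[-0.08,0,-0.23],[-0.1,0,-0.22],[-0.12,0,-0.21],[0,0,0]], twist=[[0,0,0],[0,0,0],[0,0,0],[0,0,0],[0,0,0],[0,0,0]])

```text
t: 5.35
eef_pos: [563.8, 269.1, 296.4]
orientation: [-0.001, 0.978, -0.209, 0.003]
ft_force: [-0.7, -0.8, -1.0]
width: 0.122
```

```bash
python3 -c "
from arc import *
arc((498.1,299.4,66),10)
look('side',['red_pail_center']);look('wrist',['red_bail_grip','red_pail_center'],'f_w.png')"
```

```text
t 5.35 tcp [563.8 269.1 296.4] grasp [564.9 269.3 124.4] toolx [ 0.913 -0.409  0.005] z [ 0.006  0.001 -1.   ] F [-0.7 -0.8 -1. ] w 11.1
th 0.897 r 93.7 off -0.3
0.81 [-0.177, -0.0, -0.121]
0.72 [-0.148, -0.0, -0.143]
0.63 [-0.16, -0.0, -0.129]
0.54 [-0.171, -0.0, -0.114]
0.45 [-0.18, 0.0, -0.098]
0.36 [-0.188, 0.0, -0.082]
0.27 [-0.195, 0.0, -0.064]
0.18 [-0.2, 0.0, -0.047]
0.09 [-0.203, 0.0, -0.029]
0.0 [-0.205, 0.0, -0.01]
side red_pail_center 0.92 [572.4 440.   39.7]
side red_pail_center 0.74 [358.2 146.8  55.9]
side red_pail_center 0.63 [335.5 336.2  51.9]
wrist red_bail_grip 0.81 [567.7 273.  125.9]
wrist red_pail_center 0.85 [576.3 441.6  37.9]
wrist red_pail_center 0.69 [337.9 341.1  50.8]
wrist red_pail_center 0.56 [503.1 296.6  39.2]
```

View pics/f_w.png

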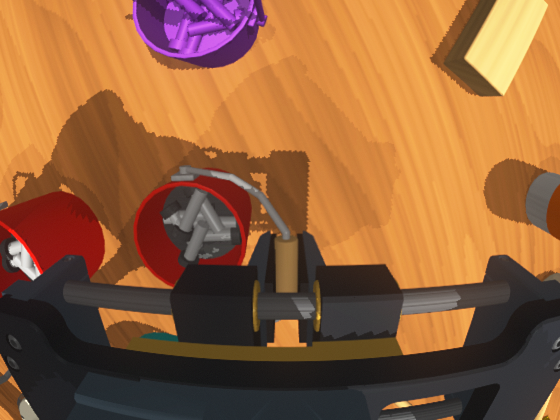

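The bail is half up and the pail is standing still, with forces under 1 N. I'll carry on along the arc.

Call:
move_arm(jaw=[-1,-1,-1,-1,-1,-1,-1], delta_pos=[[-0.16,0,-0.13],[-0.16,0,-0.14],[-0.17,0,-0.13],[-0.18,0,-0.12],[-0.19,0,-0.1],[-0.2,0,-0.08],[0,0,0]], twist=[[0,0,0],[0,0,0],[0,0,0],[0,0,0],[0,0,0],[0,0,0],[0,0,0]])

```text
t: 6.3
eef_pos: [522.2, 287.1, 323.6]
orientation: [-0.0, 0.978, -0.21, 0.002]
ft_force: [-0.3, 0.3, -0.5]
width: 0.122
```

```bash
python3 -c "
from arc import *
arc((498.1,299.4,66),6)
look('scene',['red_pail_center'],'g_s.png');look('wrist',['red_bail_grip','red_pail_center'],'g_w.png')"
```

```text
t 6.3 tcp [522.2 287.1 323.6] grasp [522.8 287.1 151.6] toolx [ 0.912 -0.41   0.003] z [ 0.004  0.    -1.   ] F [-0.3  0.3 -0.5] w 11.1
th 0.312 r 89.9 off -1.2
0.26 [-0.102, 0.0, -0.071]
0.21 [-0.116, 0.0, -0.028]
0.16 [-0.117, 0.0, -0.022]
0.1 [-0.118, 0.0, -0.016]
0.05 [-0.119, 0.0, -0.01]
0.0 [-0.119, 0.0, -0.003]
scene red_pail_center 0.98 [338.9 336.2  54.1]
scene red_pail_center 0.86 [575.3 434.6  40.3]
scene red_pail_center 0.8 [509.2 296.9  42.1]
scene red_pail_center 0.66 [359.9 144.1  50.8]
wrist red_bail_grip 0.67 [526.6 292.6 153.1]
wrist red_pail_center 0.69 [574.5 438.4  40.4]
wrist red_pail_center 0.62 [338.4 338.   53.4]
wrist red_pail_center 0.61 [501.5 297.4  38.5]
```

View pics/g_w.png

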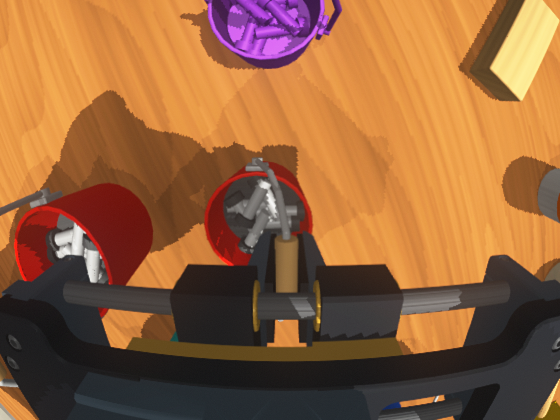

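View pics/g_s.png

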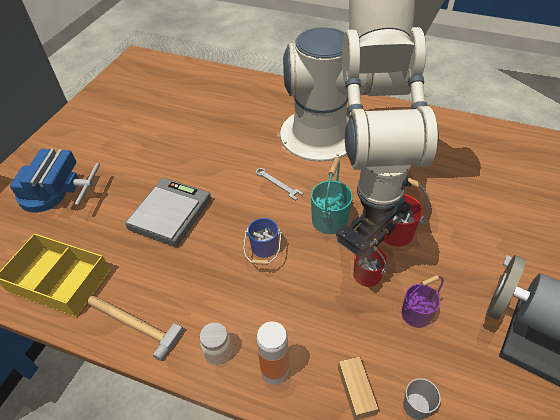

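```bash
python3 -c "
import cv2,numpy as np
a=cv2.imread('pics/a_scene.png')[235:295,335:405];b=cv2.imread('pics/g_s.png')[235:295,335:405]
cv2.imwrite('pics/g_c.png',cv2.resize(np.hstack([a,b]),(798,342),interpolation=cv2.INTER_CUBIC))"
```

```text
(no output)
```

View pics/g_c.png

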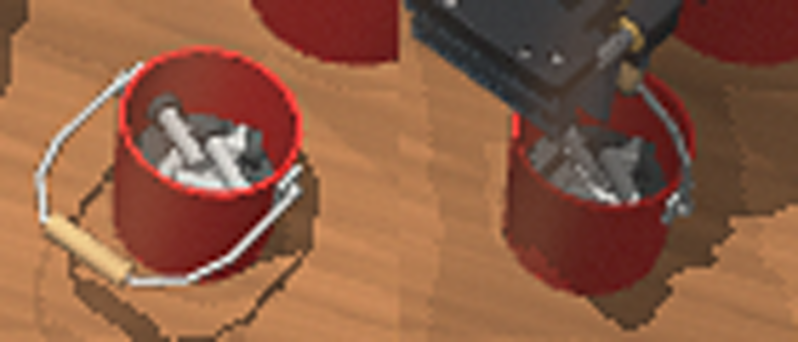

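The crops show the pail has slid a few millimetres towards +x and is still upright. I'll measure its new position before finishing the arc.

```bash
python3 -c "
from h import *
for i in range(3):
  for c in ['scene','wrist','side']: look(c,['red_pail_center'],'h_%s.png'%c if i==0 else None)
im=cv2.imread('pics/h_side.png')[150:270,190:310];cv2.imwrite('pics/h_c.png',cv2.resize(im,(600,600),interpolation=cv2.INTER_CUBIC))
" | grep -E '\[(4[89]|5[01])'
```

```text
scene red_pail_center 0.67 [506.6 296.8  44.3]
wrist red_pail_center 0.97 [504.9 298.   36.8]
side red_pail_center 0.91 [502.1 299.7  39.2]
scene red_pail_center 0.77 [508.7 295.8  42.7]
scene red_pail_center 0.43 [511.4   3.   40.9]
wrist red_pail_center 0.84 [505.3 296.4  39.1]
side red_pail_center 0.94 [503.  299.9  39. ]
scene red_pail_center 0.65 [508.5 295.3  37. ]
wrist red_pail_center 0.79 [500.5 298.5  40. ]
side red_pail_center 0.84 [506.8 301.4  38.4]
```

View pics/h_c.png

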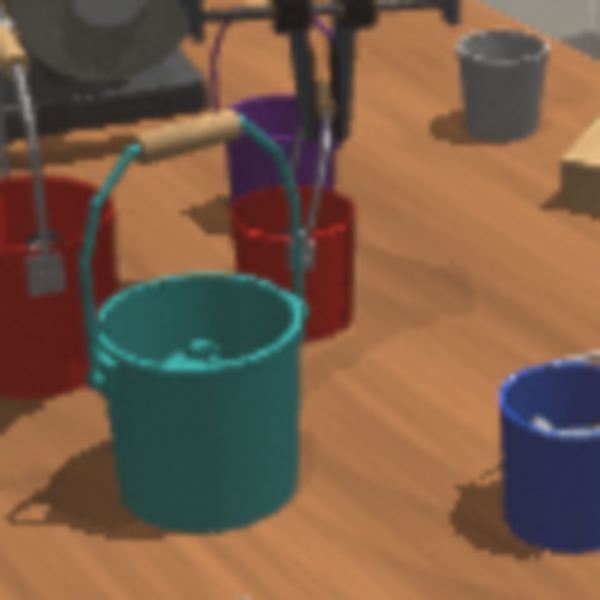

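Call:
move_arm(jaw=[-1,-1,-1,-1,-1,-1], delta_pos=[[-0.11,0,-0.04],[-0.14,0,-0.025],[-0.14,0,-0.01],[-0.14,0,0],[0,0,0],[0,0,0]], twist=[[0,0,0],[0,0,0],[0,0,0],[0,0,0],[0,0,0],[0,0,0]])

```text
t: 8.05
eef_pos: [501.8, 296.1, 326.3]
orientation: [-0.0, 0.978, -0.21, 0.002]
ft_force: [0.5, -0.9, -4.9]
width: 0.121
```

```bash
python3 -c "
from h import *
s,T=show()
for i in range(2):
  for c in ['scene','wrist','side']: look(c,['red_pail_center'],'i_%s.png'%c if i==0 else None)
im=cv2.imread('pics/i_side.png')[150:270,190:310];im2=cv2.imread('pics/i_scene.png')[180:300,320:440];cv2.imwrite('pics/i_c.png',cv2.resize(np.hstack([im,im2]),(800,400),interpolation=cv2.INTER_CUBIC))
" | grep -E '\[(4[89]|5[01])|t '
```

```text
t 8.05 tcp [501.8 296.1 326.3] grasp [502.4 296.  154.3] toolx [ 0.912 -0.41   0.003] z [ 0.004 -0.    -1.   ] F [ 0.5 -0.9 -4.9] w 11.1
scene red_pail_center 0.66 [508.1 296.4  41. ]
wrist red_pail_center 0.87 [573.7 437.9  41. ]
wrist red_pail_center 0.78 [505.4 296.3  39. ]
wrist red_pail_center 0.68 [342.4 338.2  53. ]
side red_pail_center 0.85 [502.5 300.3  39.9]
scene red_pail_center 0.72 [506.6 294.6  40. ]
wrist red_pail_center 0.8 [338.2 335.3  52.2]
wrist red_pail_center 0.61 [505.  298.3  39.9]
wrist red_pail_center 0.61 [572.4 437.4  38.3]
side red_pail_center 0.76 [503.4 301.   39.8]
```

View pics/i_c.png

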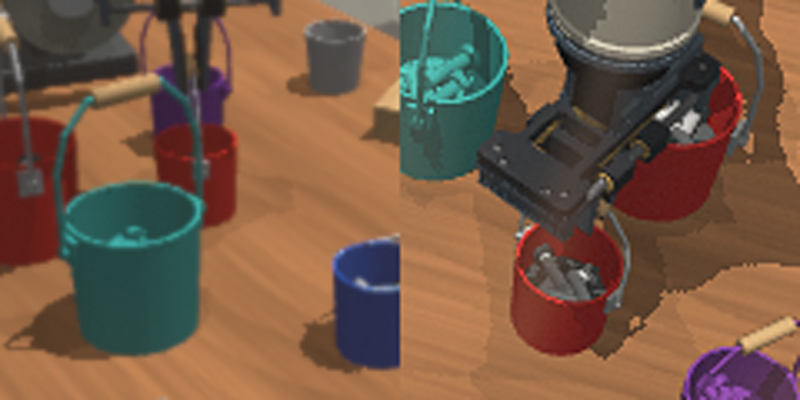

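View pics/i_wrist.png

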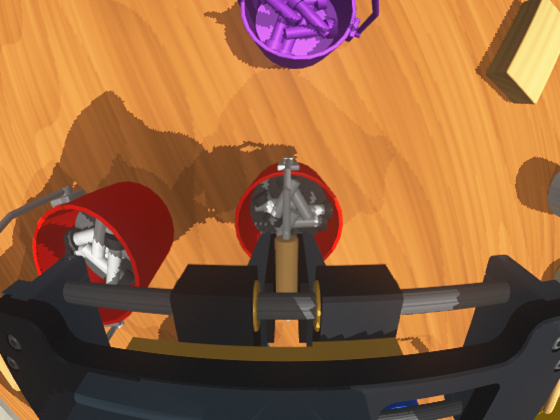

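The wrist view has the bail wire vertical over the pail, from (288,160) to (288,235). The tool reads about 5 N down, so the bail is upright with the pail on the bench. I'll lift gently straight up.

Call:
move_arm(jaw=[-1,-1,-1,-1,-1,-1,-1,-1,-1,-1,-1,-1], delta_pos=[[0,0,-0.08],[0,0,-0.15],[0,0,-0.25],[0,0,-0.3],[0,0,-0.35],[0,0,-0.35],[0,0,-0.35],[0,0,-0.35],[0,0,-0.3],[0,0,-0.2],[0,0,-0.1],[0,0,0]], twist=[[0,0,0],[0,0,0],[0,0,0],[0,0,0],[0,0,0],[0,0,0],[0,0,0],[0,0,0],[0,0,0],[0,0,0],[0,0,0],[0,0,0]])

```text
t: 9.85
eef_pos: [500.8, 295.7, 451.0]
orientation: [-0.002, 0.978, -0.21, 0.004]
ft_force: [0.5, -0.5, -7.2]
width: 0.121
```

```bash
python3 -c "
from h import *
s,T=show()
for c in ['scene','wrist','side']: look(c,['red_pail_center'],'j_%s.png'%c)
im=cv2.imread('pics/j_side.png')[100:250,180:330];im2=cv2.imread('pics/j_scene.png')[130:280,310:460];cv2.imwrite('pics/j_c.png',cv2.resize(np.hstack([im,im2]),(800,400),interpolation=cv2.INTER_CUBIC))
togo(T,(523,-304,264))"
```

```text
t 9.85 tcp [500.8 295.7 451. ] grasp [502.2 296.  279. ] toolx [ 0.912 -0.41   0.007] z [ 0.008  0.002 -1.   ] F [ 0.5 -0.5 -7.2] w 11.0
scene red_pail_center 0.88 [575.8 435.5  42.9]
scene red_pail_center 0.82 [336.4 334.1  52.7]
scene red_pail_center 0.8 [358.5 146.2  53.5]
scene red_pail_center 0.68 [503.4 296.9 162.5]
wrist red_pail_center 0.94 [336.9 337.5  48.9]
wrist red_pail_center 0.9 [504.  296.5 164.6]
wrist red_pail_center 0.7 [576.4 437.4  40.7]
side red_pail_center 0.84 [360.6 148.   58.5]
side red_pail_center 0.72 [502.  297.  159.8]
side red_pail_center 0.57 [336.8 338.   51.6]
togo [ 6.63 13.47  0.35]
```

View pics/j_c.png

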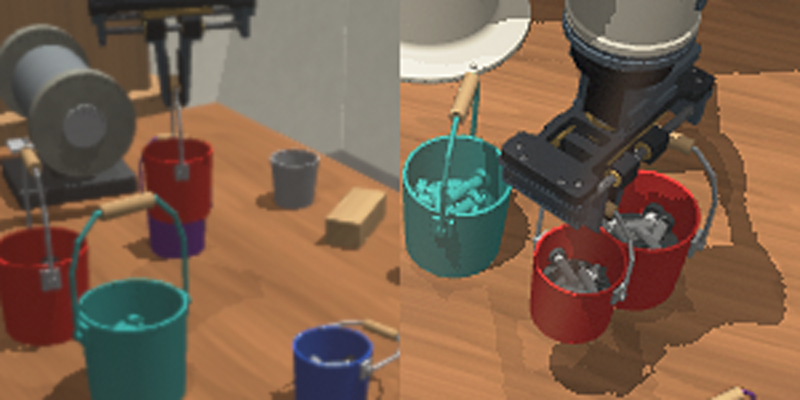

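The pail hangs level with its underside at about 124 mm. I'll carry it across smoothly with a speed ramp, passing over the blue pail by about 40 mm or more.

Call:
move_arm(jaw=[-1,-1,-1,-1,-1,-1,-1,-1,-1,-1,-1,-1,-1,-1,-1,-1,-1,-1,-1,-1], delta_pos=[[0.04,0.09,0],[0.09,0.18,0],[0.13,0.27,0],[0.18,0.36,0],[0.22,0.45,0],[0.27,0.54,0],[0.27,0.54,0],[0.27,0.54,0],[0.27,0.54,0],[0.27,0.54,0],[0.27,0.54,0],[0.27,0.54,0],[0.27,0.54,0],[0.27,0.54,0],[0.27,0.54,0],[0.27,0.54,0],[0.27,0.54,0],[0.27,0.54,0],[0.27,0.54,0],[0.27,0.54,0]], twist=[[0,0,0],[0,0,0],[0,0,0],[0,0,0],[0,0,0],[0,0,0],[0,0,0],[0,0,0],[0,0,0],[0,0,0],[0,0,0],[0,0,0],[0,0,0],[0,0,0],[0,0,0],[0,0,0],[0,0,0],[0,0,0],[0,0,0],[0,0,0]])

```text
t: 12.15
eef_pos: [507.8, -161.0, 450.9]
orientation: [0.001, 0.977, -0.213, 0.004]
ft_force: [0.7, -0.0, -7.1]
width: 0.122
```

Call:
move_arm(jaw=[-1,-1,-1,-1,-1,-1,-1,-1,-1,-1,-1], delta_pos=[[0.3,0.52,0],[0.28,0.48,0],[0.26,0.44,0],[0.22,0.38,0],[0.18,0.3,0],[0.14,0.24,0],[0.1,0.18,0],[0.06,0.1,0],[0.03,0.05,0],[0,0,0],[0,0,0]], twist=[[0,0,0],[0,0,0],[0,0,0],[0,0,0],[0,0,0],[0,0,0],[0,0,0],[0,0,0],[0,0,0],[0,0,0],[0,0,0]])

```text
t: 13.25
eef_pos: [514.6, -297.7, 451.7]
orientation: [0.001, 0.976, -0.216, 0.003]
ft_force: [0.5, 0.4, -5.4]
width: 0.124
```

```bash
python3 -c "
from h import *
s,T=show()
for c in ['scene','wrist','side']: look(c,['red_pail_center','scale_pan'],'k_%s.png'%c)
togo(T,(523,-304,204))
for c in ['scene','side']:
  im=cams.get_image(c)
  for d in nets.masks_of(c,'scale_pan'):
    m=d['region']; v,u=np.nonzero(m); print(c,d['conf'],m.sum(),u.mean(),v.mean(),u.min(),u.max(),v.min(),v.max())
"
```

```text
t 13.25 tcp [ 514.6 -297.7  451.7] grasp [ 515.7 -298.3  279.7] toolx [ 0.907 -0.421  0.007] z [ 0.006 -0.004 -1.   ] F [ 0.5  0.4 -5.4] w 11.3
scene red_pail_center 0.6 [577.1 432.9  43.5]
scene red_pail_center 0.56 [359.6 145.8  51.6]
scene red_pail_center 0.55 [338.2 336.   53.7]
scene scale_pan 0.63 [ 523.1 -302.6   46.2]
wrist red_pail_center 0.93 [ 516.3 -299.5  165.6]
side red_pail_center 0.89 [573.9 441.1  34.8]
side red_pail_center 0.75 [356.2 145.1  54.8]
side red_pail_center 0.6 [ 516.5 -294.9  166.5]
side red_pail_center 0.55 [336.1 335.3  53.2]
side scale_pan 0.58 [ 522.3 -308.1   49.7]
side scale_pan 0.47 [ 517.7 -294.3  165.7]
togo [0.21 0.05 1.89]
scene 0.93 3050 169.32491803278688 214.17475409836067 125 210 181 246
side 0.81 5844 381.85900068446267 312.20807665982204 323 440 275 355
```

View pics/k_scene.png

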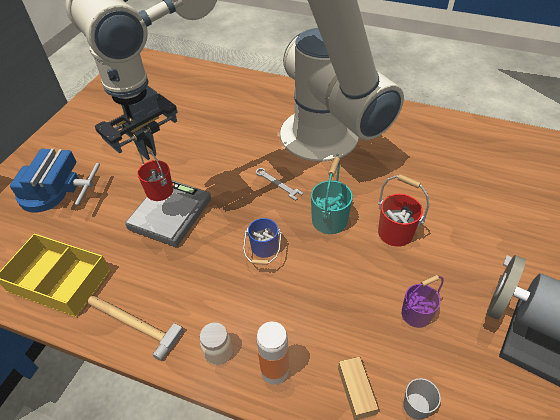

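View pics/k_side.png

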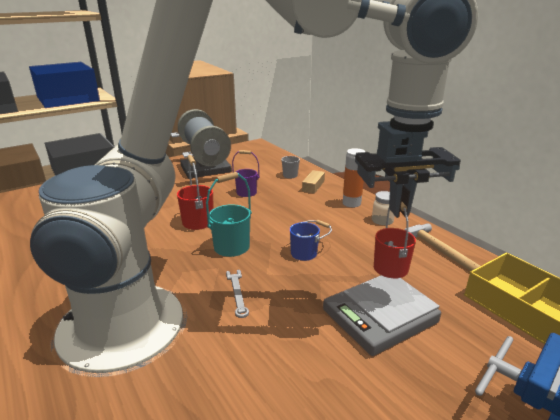

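View pics/k_wrist.png

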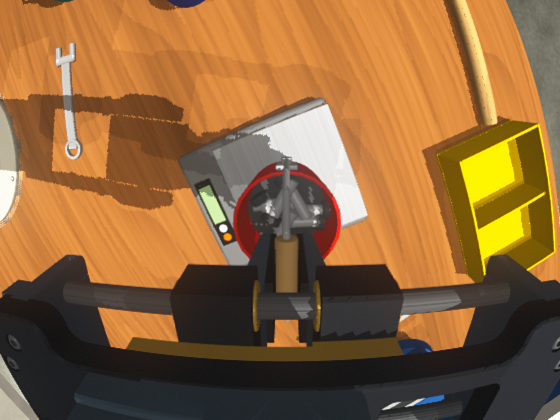

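The pail hangs level over the scale, and two cameras put the pan centre at about (523,-305). I'll centre over it and descend most of the way.

Call:
move_arm(jaw=[-1,-1,-1,-1,-1,-1,-1,-1,-1,-1,-1,-1,-1], delta_pos=[[0.05,0.02,0],[0.1,0.03,0],[0.08,0.02,0],[0,0,0.1],[0,0,0.2],[0,0,0.25],[0,0,0.25],[0,0,0.25],[0,0,0.25],[0,0,0.15],[0,0,0.05],[0,0,0],[0,0,0]], twist=[[0,0,0],[0,0,0],[0,0,0],[0,0,0],[0,0,0],[0,0,0],[0,0,0],[0,0,0],[0,0,0],[0,0,0],[0,0,0],[0,0,0],[0,0,0]])

```text
t: 15.2
eef_pos: [522.6, -305.3, 384.9]
orientation: [0.001, 0.976, -0.216, 0.002]
ft_force: [-1.0, -0.2, -6.5]
width: 0.126
```

```bash
python3 -c "
from h import *
s,T=show()
for c in ['scene','wrist','side']: look(c,['red_pail_center'],'l_%s.png'%c)
im=cv2.imread('pics/l_side.png')[220:370,310:460];im2=cv2.imread('pics/l_scene.png')[130:280,100:250];cv2.imwrite('pics/l_c.png',cv2.resize(np.hstack([im,im2]),(800,400),interpolation=cv2.INTER_CUBIC))
togo(T,(523,-305,201))"
```

```text
t 15.2 tcp [ 522.6 -305.3  384.9] grasp [ 523.3 -305.8  212.9] toolx [ 0.907 -0.422  0.005] z [ 0.004 -0.003 -1.   ] F [-1.  -0.2 -6.5] w 11.5
scene red_pail_center 0.85 [337.1 335.6  53.4]
scene red_pail_center 0.83 [ 525.5 -309.2   98.3]
scene red_pail_center 0.8 [577.1 436.8  40.8]
scene red_pail_center 0.8 [360.3 147.5  51.2]
wrist red_pail_center 0.73 [ 523.5 -306.3   97.8]
side red_pail_center 0.86 [336.8 338.   51. ]
side red_pail_center 0.68 [356.8 143.7  56.5]
side red_pail_center 0.65 [ 526.8 -299.9  100.1]
side red_pail_center 0.56 [573.4 440.1  38.2]
togo [-0.02 -0.02  0.3 ]
```

View pics/l_c.png

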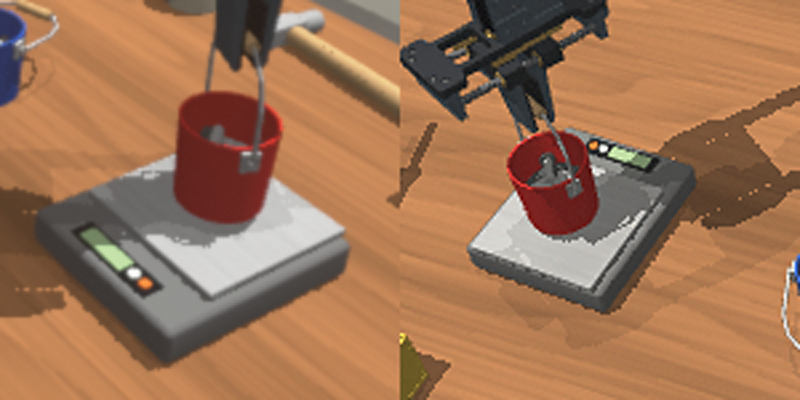

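It's about 13 mm above the pan and centred. I'll lower it slowly and watch the force.

Call:
move_arm(jaw=[-1,-1,-1,-1,-1,-1], delta_pos=[[0,0,0.08],[0,0,0.08],[0,0,0.06],[0,0,0.05],[0,0,0],[0,0,0]], twist=[[0,0,0],[0,0,0],[0,0,0],[0,0,0],[0,0,0],[0,0,0]])

```text
t: 16.1
eef_pos: [522.5, -305.3, 373.2]
orientation: [0.001, 0.976, -0.216, 0.002]
ft_force: [-0.6, 0.1, -5.9]
width: 0.125
```

```bash
python3 -c "
from h import *
s,T=show()
for c in ['scene','wrist','side']: look(c,['red_pail_center'],'m_%s.png'%c)
im=cv2.imread('pics/m_side.png')[220:370,310:460];im2=cv2.imread('pics/m_scene.png')[130:280,100:250];cv2.imwrite('pics/m_c.png',cv2.resize(np.hstack([im,im2]),(800,400),interpolation=cv2.INTER_CUBIC))" | grep -E 't |-30'
```

```text
t 16.1 tcp [ 522.5 -305.3  373.2] grasp [ 523.3 -305.8  201.2] toolx [ 0.907 -0.422  0.005] z [ 0.004 -0.003 -1.   ] F [-0.6  0.1 -5.9] w 11.3
scene red_pail_center 0.67 [ 526.7 -306.8   85.8]
scene red_pail_center 0.37 [ 521.9 -306.1  201.4]
wrist red_pail_center 0.77 [ 521.9 -305.1   89. ]
side red_pail_center 0.95 [ 522.5 -303.7   86.2]
```

View pics/m_c.png

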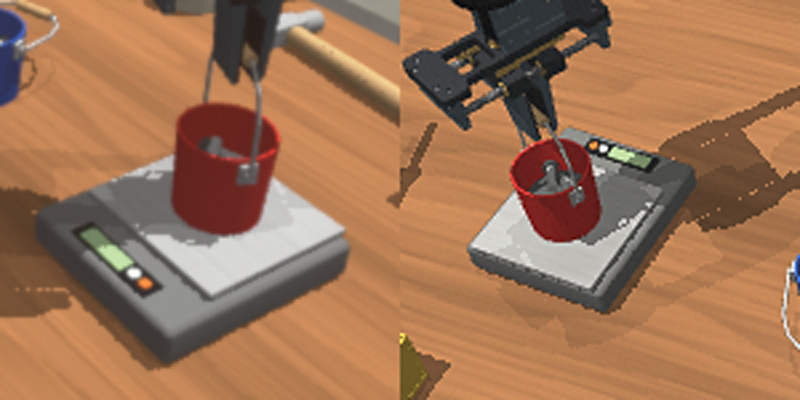

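Almost down, though it still carries 5.9 N. I'll lower it in 1 mm steps.

Call:
move_arm(jaw=[-1,-1,-1,-1], delta_pos=[[0,0,0.04],[0,0,0],[0,0,0],[0,0,0]], twist=[[0,0,0],[0,0,0],[0,0,0],[0,0,0]])

```text
t: 16.8
eef_pos: [522.7, -305.5, 372.1]
orientation: [0.001, 0.976, -0.216, 0.003]
ft_force: [-0.2, -0.7, -5.9]
width: 0.124
```

Call:
move_arm(jaw=[-1,-1,-1,-1], delta_pos=[[0,0,0.05],[0,0,0],[0,0,0],[0,0,0]], twist=[[0,0,0],[0,0,0],[0,0,0],[0,0,0]])

```text
t: 17.2
eef_pos: [523.3, -306.2, 372.1]
orientation: [0.002, 0.976, -0.216, 0.005]
ft_force: [0.2, -0.5, -2.9]
width: 0.121
```

Call:
move_arm(jaw=[-1,-1,-1,-1], delta_pos=[[0,0,0.05],[0,0,0],[0,0,0],[0,0,0]], twist=[[0,0,0],[0,0,0],[0,0,0],[0,0,0]])

```text
t: 17.6
eef_pos: [524.0, -307.0, 371.7]
orientation: [0.004, 0.976, -0.216, 0.007]
ft_force: [0.1, 0.5, 0.1]
width: 0.124
```

```bash
python3 -c "
from h import *
s,T=show()
for c in ['scene','wrist','side']: look(c,['red_pail_center'],'n_%s.png'%c)
im=cv2.imread('pics/n_side.png')[220:370,310:460];im2=cv2.imread('pics/n_scene.png')[130:280,100:250];cv2.imwrite('pics/n_c.png',cv2.resize(np.hstack([im,im2]),(800,400),interpolation=cv2.INTER_CUBIC));show()" | grep -E 't |-30'
```

```text
t 17.6 tcp [ 524.  -307.   371.7] grasp [ 526.1 -308.7  199.7] toolx [ 0.907 -0.422  0.016] z [ 0.012 -0.01  -1.   ] F [0.1 0.5 0.1] w 11.3
wrist red_pail_center 0.62 [ 524.9 -306.9   84.7]
side red_pail_center 0.89 [ 524.  -303.6   84.7]
t 17.9 tcp [ 524.  -307.   371.7] grasp [ 526.1 -308.8  199.7] toolx [ 0.907 -0.422  0.016] z [ 0.013 -0.01  -1.   ] F [ 0.5 -0.6 -1.2] w 11.0
```

View pics/n_c.png

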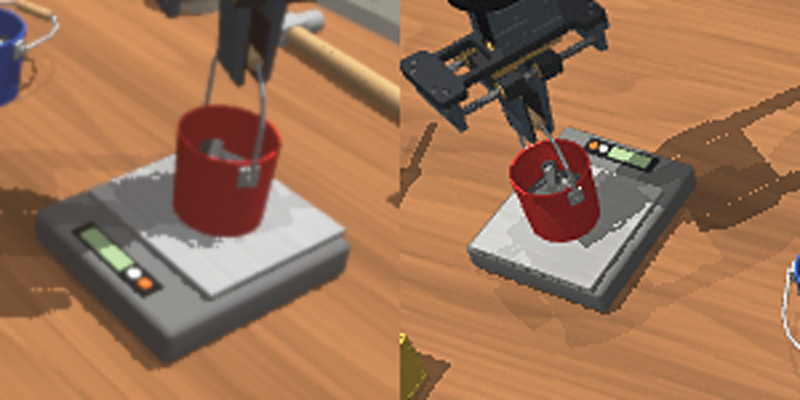

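View pics/n_wrist.png

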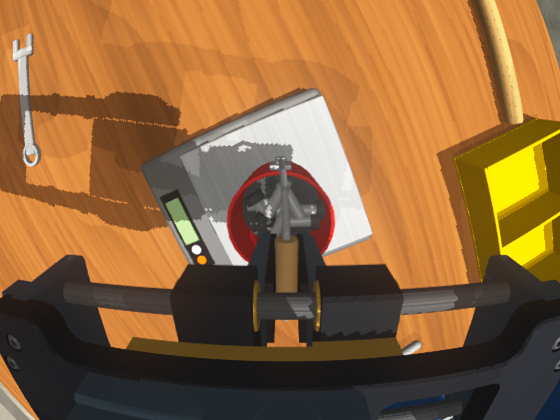

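The force is about 0 and the pail stands upright and centred on the pan. I'll open the jaws and then retreat straight up.

Call:
move_arm(jaw=[-0.4,-0.4,-0.4,-0.4,-0.4,-0.4,-0.4,-0.4,-0.4,-0.4,-0.4,-0.4], delta_pos=[[0,0,0],[0,0,0],[0,0,0],[0,0,0],[0,0,-0.1],[0,0,-0.2],[0,0,-0.3],[0,0,-0.4],[0,0,-0.5],[0,0,-0.5],[0,0,0],[0,0,0]], twist=[[0,0,0],[0,0,0],[0,0,0],[0,0,0],[0,0,0],[0,0,0],[0,0,0],[0,0,0],[0,0,0],[0,0,0],[0,0,0],[0,0,0]])

```text
t: 19.1
eef_pos: [522.8, -305.8, 460.6]
orientation: [0.004, 0.976, -0.216, 0.009]
ft_force: [0.2, 0.2, -1.2]
width: 0.296
```

```bash
python3 -c "
from h import *
s,T=show()
for c in ['scene','wrist','side']: look(c,['red_pail_center','red_bail_grip','scale_pan','blue_pail_center'],'o_%s.png'%c)
im=cv2.imread('pics/o_side.png')[220:370,310:460];im2=cv2.imread('pics/o_scene.png')[130:280,100:250];cv2.imwrite('pics/o_c.png',cv2.resize(np.hstack([im,im2]),(800,400),interpolation=cv2.INTER_CUBIC));show()" | grep -E 't |-30|-31|blue'
```

```text
t 19.1 tcp [ 522.8 -305.8  460.6] grasp [ 525.4 -307.9  288.6] toolx [ 0.907 -0.421  0.019] z [ 0.015 -0.012 -1.   ] F [ 0.2  0.2 -1.2] w 26.9
scene red_pail_center 0.87 [ 524.9 -305.1   86.2]
scene red_bail_grip 0.66 [ 526.7 -308.8  201.4]
scene scale_pan 0.86 [ 520.9 -301.8   44.2]
scene blue_pail_center 0.71 [514.8   2.2  39.3]
wrist red_pail_center 0.97 [ 522.5 -304.9   87.9]
wrist red_bail_grip 0.58 [ 528.  -304.3  202. ]
side red_pail_center 0.62 [ 523.3 -305.    82.9]
side red_bail_grip 0.81 [ 524.4 -309.8  202.3]
side scale_pan 0.72 [ 522.4 -306.2   43.9]
side blue_pail_center 0.88 [508.9   6.1  36.7]
t 19.85 tcp [ 522.9 -305.9  459.8] grasp [ 525.4 -307.8  287.9] toolx [ 0.907 -0.421  0.018] z [ 0.015 -0.011 -1.   ] F [-0.9  0.1  0.1] w 27.3
```

View pics/o_c.png

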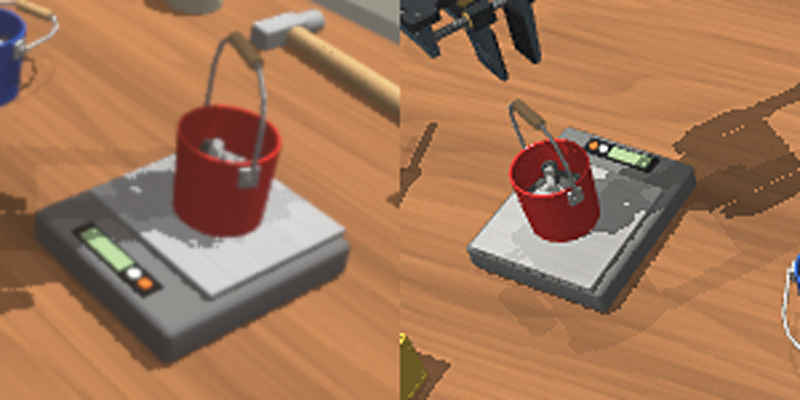

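View pics/o_scene.png

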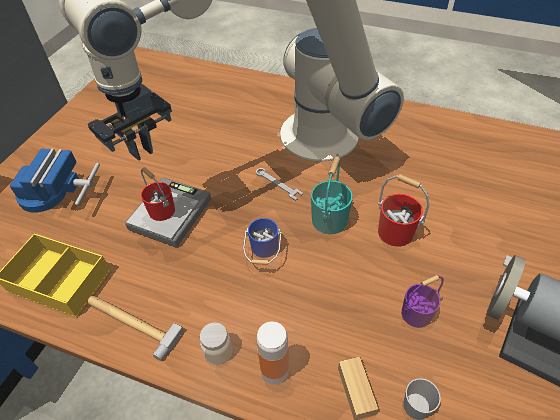

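View pics/o_wrist.png

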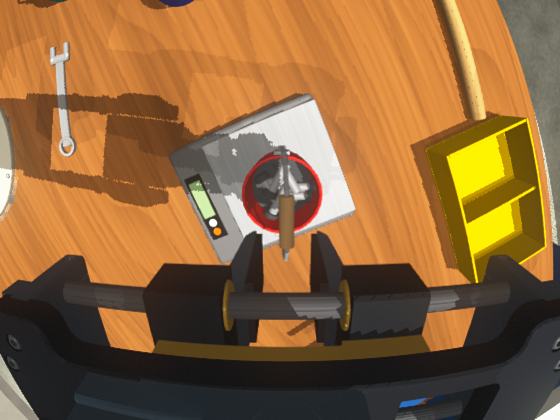

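The pail is upright and centred on the pan with its bail up. The gripper is clear and the blue pail hasn't moved, so I'm handing the job in.

```bash
python3 -c "
from rig import ticket
print(ticket.finish_job())"
```

```text
the job is handed in; nothing more can be done
None
```

The small red pail is standing upright in the middle of the scale's pan, and the job was handed in at about 20 s. I raised the bail upright with the pail on the bench, lifted the pail by the wooden grip, carried it over the blue pail, and set it down until the scale took its weight before letting go.

- **Position:** at the last check the pail centre was at about (523.5, -305) and the pan centre at about (522, -304), a difference of 1–2 mm. The bail was still upright, with its grip at z of about 202 mm.
- **Clearances:** the gripper was about 85 mm above the grip and touching nothing. The blue pail was where it started, within measuring error, and I saw no spilled bolts in the pictures.
- **Imperfection:** while I was raising the bail, the pail slid several millimetres (about 6–8) along the bench towards the grip. It stayed upright. I re-measured its position before finishing the swing and lifting.
- **Disagreement:** the cameras differed by about 4–6 mm on the pan's y position, so I used the average.

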